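Slide the pepper mill into its stall

ROBOT

A 6-joint arm with a two-finger parallel gripper is mounted at the origin on a cart in front of the work surface, level with it; the furniture and walls round the work are solid. World frame = base frame: x ahead of the robot, y to its left, z up, the work surface at z = 0. Lengths are in m, angles in rad, forces in N, time in s.
With the tool pointing down it reaches from about 0.275 to 0.875 m from the base axis. Payload 12.5 kg.
Tool frame: the origin (TCP) lies at the centre of the arm's flange, where the gripper is bolted on; the fingertips stand 173 mm ahead of it and the grasp point (between the pads) lies 155 mm ahead of it; z points along the fingers, y is the line along which they close (so a half turn about z gives the same grasp; the last joint's range is limited). The gripper opens to 85 mm and grips with 20 to 120 N. Pads are 22 mm wide; open, the fingers measure 114 mm over their backs; the gripper's body (76 mm by 85 mm) begins 54 mm behind the grasp point. The pads swing forward as they close: fully open they stand 13 mm farther back than shut.
Start: joints at [1.058, 0.351, 1.652, -0, 1.139, -0.085], TCP at [0.228, 0.5, 0.405] pointing down, gripper open.
Joint ranges: [-2.75, 2.75], [-0.79, 2.1], [0.01, 2.65], [-1.57, 4.71], [0.07, 3.14], [-2.87, 2.87]. Speed limits (rad/s): [2.22, 2.22, 2.79, 3.14, 3.14, 3.14].

INTERFACE

Orientations are given as a unit quaternion [x, y, z, w].
In Python, from workcell import * gives the robot as it stands.
- The arm moves only by the shell command python3 -m pendant 'ROWS'. ROWS is text: rows parted by semicolons, each of 7 numbers parted by spaces: the shift along the tool's x, y, z in mm, then the turn, a rotation vector about the tool's x, y, z in rad, then the opening in per cent of the stroke, from 0 (shut) to 100 (fully open). A call has exactly 8 rows; each row is the pose to reach, as a shift and turn from the pose commanded when the call began, along the tool's axes at that moment; what a row does not reach only later rows make up. A row lasts 1/10 s, in which the tool goes at most 50 mm and 8.59 degrees, less where a joint would pass 70% of its speed; a pose out of reach is approached as far as the arm can. A call with a gripper value outside its range is refused whole. The fingers move at their own pace and stop on an object; the grip force is fixed at half the most. Time passes only in rows, so rows that repeat a pose let the fingers close, or fill a call up. It gives the time, the measured TCP pose, the force, the opening and the grip force at its end, in the units of the state.
- get_obs(): the state, without advancing time (a new reading comes with each control period).
- capture(name): name is "scene" or "top"; returns the picture (420x560x3 uint8, blue, green, red); there is no depth.
- camera_info(name): a dict with "K" (3x3 intrinsics, pixels), "rvec" (rotation vector, rad) and "tvec" (3), from world to camera coordinates, as OpenCV has them. Camera axes: x right, y down, z forward; pixel columns grow to the right and rows downward; lengths in m; the calibration is good to about 2 mm. A picture is of the moment at which its call begins. camera_info takes no time and is no camera call.
- finish_job(): hands the job in; it is judged then, once.
The state is a dict: "time_s": time; "q": joint angles; "qd": joint speeds; "joint_efforts": joint torques, N m; "position": TCP position; "ee_rot": TCP orientation; "contact_force": force on the tool from outside, world axes, zero at the start; "torque": the same for the moment, N m; "opening": opening from 0.0 (shut) to 1.0 (fully open); "gripper_force": force on a finger pad.
Only numpy, scipy, OpenCV 4.12 (cv2) and the standard library are available. Lean on these libraries where they do the work, as an engineer would, in place of code of your own. Each camera call takes 0.05 s, during which the arm holds its last target. There are 200 camera calls.

TASK

Gently push the standing pepper mill across the worktop into the empty stall of the wooden condiment stand, all the way in until it stands against the stall's back. Push it low on its body so that it slides upright: do not pinch it, lift it or let it tip, and leave the spice jar in the other stall and the things standing around where they are.

Things in the scene. Friction and masses are not known exactly. Their poses are not given: they have to be found in the camera images.
- pepper_mill: Loose wooden pepper mill, upright: turned round body, largest diameter 58 mm (at the foot), 170 mm tall, about 0.2 kg. Origin: centre of its underside; z up along it. A push higher than about 25 mm may tip it; a gripper held upright meets the mill's upper body before the fingertips do, so lean the hand back from it.
- empty_stall: Empty one of the stand's two equal fixed stalls (which one varies): low wooden U, walls 7 mm thick, 24 mm high, no floor or sill, 78 mm wide inside (its x), open towards its -y. Origin: on the worktop, midway between the side walls, 30 mm before the back wall, 31.5 mm behind the side walls' front ends; y points into the stall. A mill pushed home has its axis about 1 mm past the origin.
- spice_jar: Loose spice jar, 45 mm in diameter and 106 mm tall, with a screw cap, standing in the other stall of the stand, 92 mm to one side of the empty one. Origin: centre of its underside. Leave it alone.
- stand_back: The stand's fixed wooden back board, 184 mm long (its x) and 10 mm thick, 76 mm high with its cap strip (192 x 16 mm), just behind the two stalls. Origin: on the worktop, between the two stall origins, 37 mm in front of the board; x and y as for the stalls.
- lemon: Loose lemon, 71x53x51 mm, a bystander behind the mill's way. Origin: centre of its underside.
- espresso_cup: Loose small cup with a handle, 64x89x48 mm, a bystander behind the mill's way. Origin: centre of its underside.
- shaker: Loose small glass shaker, 43x43x91 mm, a bystander behind the mill's way. Origin: centre of its underside.
There are look-alikes about, which are no part of the job. Leave any black, green or turquoise look-alike of the pepper_mill alone.

How it is judged:
At the end, for the whole second after the job is handed in: The pepper mill stands upright (within 0.06 rad) and still on the worktop inside the empty stall, its axis within 15 mm sideways and 10 mm in depth of the stall's origin (touching the back wall or nearly so) (y of pepper_mill in the frame of empty_stall between -0.01 and 0.01 m and x of pepper_mill in the frame of empty_stall between -0.015 and 0.015 m and angle between pepper_mill's own z axis and vertical below 0.06 rad and height (world z) of pepper_mill below 0.004 m and linear speed of pepper_mill below 0.02 m/s).
It fails at once if the pepper mill is tipped by more than 0.25 rad (angle between pepper_mill's own z axis and vertical above 0.25 rad).
It fails at once if the pepper mill is lifted off the worktop (height (world z) of pepper_mill above 0.01 m).
It fails at once if the pepper mill is pinched or rammed (over 40 N from the fingers) (contact force between the fingers and pepper_mill above 40 N).
It fails at once if the spice jar is moved by more than 15 mm (distance of spice_jar from where it was at the start of the episode above 0.015 m).
It fails at once if the lemon, cup or shaker is moved by more than 25 mm (distance of any of lemon, espresso_cup, shaker from where it was at the start of the episode above 0.025 m).
It also fails if it takes over 64 s, if anything falls off the work surface, if the arm or the gripper's body presses on something with over 40 N, if the wrist force passes 120 N, or if a joint passes its speed limit or range.

## Working session

There is one attempt and no reset: what is moved stays moved. The work goes in short steps, Python scripts to look and compute and a shell command to move; the robot and the scene stay as the last step left them, time stands still between calls to the robot, and variables do not carry over. Pictures are saved under pics/ and viewed, at most 10 in all, crops included, and the job is handed in when it is done.

```bash
mkdir -p pics
cat > h.py <<'E'
import numpy as np, cv2
from workcell import *
from scipy.spatial.transform import Rotation as R
def ray(n,uv,z):
    c=camera_info(n);Rm=cv2.Rodrigues(np.array(c["rvec"],float))[0];t=np.array(c["tvec"],float).ravel()
    C=-Rm.T@t; d=Rm.T@np.linalg.inv(np.array(c["K"]))@np.array([*uv,1.]); return C+d*(z-C[2])/d[2]
def proj(n,p):
    c=camera_info(n); return cv2.projectPoints(np.array([p],float),np.array(c["rvec"],float),np.array(c["tvec"],float),np.array(c["K"],float),None)[0].ravel()
E
python3 - <<'E'
from h import *
for n in("scene","top"):
    cv2.imwrite(f"pics/{n}0.png",capture(n)); c=camera_info(n)
    Rm=cv2.Rodrigues(np.array(c["rvec"],float))[0];print(n,-Rm.T@np.array(c["tvec"]).ravel(),Rm[2],c["K"])
o=get_obs();print(o["position"],o["ee_rot"],o["time_s"],o["opening"])
E
```

```text
scene [ 0.14637035 -0.89362425  0.61491885] [ 0.36509401  0.77832257 -0.51080363] [[453.41373293   0.         274.6992373 ]
 [  0.         453.41373293 205.7904675 ]
 [  0.           0.           1.        ]]
top [0.22650408 0.03164514 1.29828149] [ 0.26045908 -0.02775954 -0.96508574] [[522.3119467    0.         295.60081385]
 [  0.         522.3119467  214.80520095]
 [  0.           0.           1.        ]]
[0.22809851 0.50033832 0.40421012] [ 2.12285395e-01  9.77207567e-01 -5.05930017e-04 -1.62953476e-04] 0.1 0.9989016325391632
```

View pics/scene0.png

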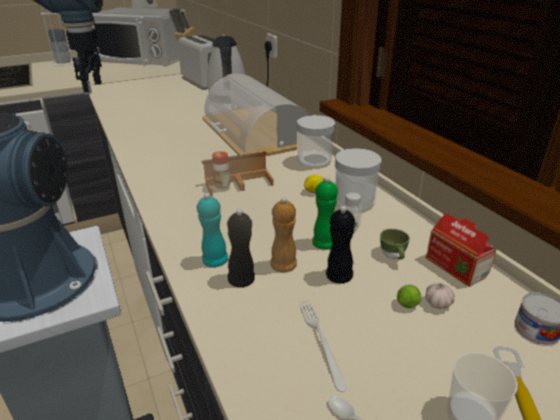

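View pics/top0.png

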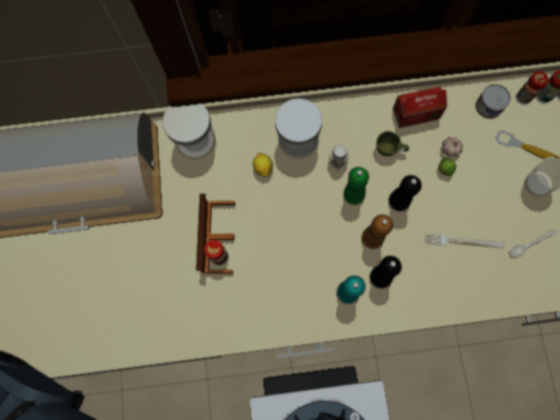

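The brown mill is at scene (284,235) and top (377,232). The stand is at top (215,235), and its empty stall is the upper one, around (222,220), opening to the right (-y). The jar is at (215,252). Next I'll take precise pixels from the masks and a zoomed crop.

Run:
```python
from h import *
t=cv2.imread("pics/top0.png");s=cv2.imread("pics/scene0.png")
a=cv2.resize(t[180:285,185:285],None,fx=4,fy=4,interpolation=cv2.INTER_CUBIC)
b=cv2.resize(t[200:270,340:440],None,fx=4,fy=4,interpolation=cv2.INTER_CUBIC)
c=cv2.resize(s[140:200,195:295],None,fx=4,fy=4,interpolation=cv2.INTER_CUBIC)
im=np.zeros((600,800,3),np.uint8);im[:420,:400]=a;im[:280,400:]=b;im[300:540,400:]=c
cv2.imwrite("pics/z.png",im)
def mask(im,x0,y0,x1,y1):
    h=cv2.cvtColor(im,cv2.COLOR_BGR2HSV);m=cv2.inRange(h,(4,110,40),(18,255,255));k=np.zeros_like(m);k[y0:y1,x0:x1]=m[y0:y1,x0:x1];return k
for n,i,bx in(("scene",s,(262,190,310,280)),("top",t,(355,205,400,255))):
    m=mask(i,*bx);ys,xs=np.nonzero(m);print(n,len(xs),xs.min(),xs.max(),ys.min(),ys.max())
    if n=="scene":
        for y in (255,260,264,267,269,271): 
            r=xs[ys==y]; print(y,r.min() if len(r) else 0,r.max() if len(r) else 0)
```

```text
scene 1410 271 296 201 271
255 273 294
260 271 296
264 271 295
267 272 294
269 275 292
271 279 286
top 603 362 392 215 248
```

View pics/z.png

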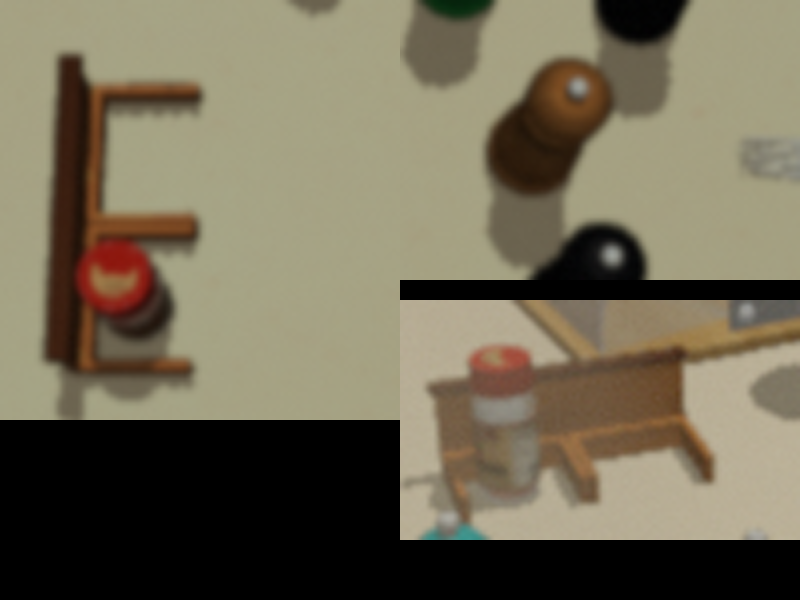

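Run:
```python
from h import *
P=lambda cx,cy:ray("top",(185+cx/4,180+cy/4),.024)
u,m,l=P(200,94),P(197,227),P(191,367)
bu,bl=P(96,94),P(84,367)
print("ends",u,m,l,np.linalg.norm(u-l),"back",bu,bl,np.linalg.norm(u-bu))
x=(u-l)/np.linalg.norm(u-l); x2=(bu-bl)/np.linalg.norm(bu-bl);print("x dirs",x,x2)
y=(bu-u)+(bl-l);y/=np.linalg.norm(y);print("y",y)
xx=x+x2;xx/=np.linalg.norm(xx); yy=np.array([-xx[1],xx[0],0]);print("yy",yy, "ang",np.arctan2(yy[1],yy[0]))
c=(u+l)/2; print("stall origin",c+xx*46+yy*31.5*1e-3/1+xx*0 if 0 else c+xx*.046+yy*.0315)
C=ray("scene",(283.4,271.5),0);cam=ray("scene",(283.4,271.5),.6149);d=(C-cam);d[2]=0;d/=np.linalg.norm(d)
print("mill scene",C+d*.029)
a=ray("top",(340+540/4,200+100/4),.15);print("knob",a)
print("pin top",ray("top",(340+178/4,200+87/4),.17),ray("scene",(284,199),.17))
for h in(0,.01):print("foot left/bottom",ray("top",(340+86/4,200+155/4),h),ray("top",(340+133/4,200+195/4),h))
# others
for n,p,z in(("greenbase",(354,200),0),("black1base",(378,284),0),("black2base",(399,206),0),("teal",(346,299),0),("lemon",(262,164),.025),("shaker",(339,157),.05),("cup",(388,144),.03),("fork end",(428,240),0)):print(n,ray("top",p,z).round(3))
```

```text
ends [0.61964846 0.14418053 0.024     ] [0.53356489 0.15435642 0.024     ] [0.44629353 0.1664317  0.024     ] 0.1747771312304851 back [0.62810388 0.20986154 0.024     ] [0.45464415 0.23168641 0.024     ] 0.06622302960890875
x dirs [ 0.99186276 -0.12731168  0.        ] [ 9.92177304e-01 -1.24836681e-01 -1.27007933e-15]
y [ 1.27309022e-01  9.91863102e-01 -1.68203030e-15]
yy [0.12607428 0.9920208  0.        ] ang 1.4443856486514528
stall origin [0.58257529 0.18075536 0.024     ]
mill scene [ 0.49680372 -0.1866015   0.        ]
knob [ 0.46095171 -0.40079262  0.15      ]
pin top [ 0.48983524 -0.19525041  0.17      ] [ 0.49202597 -0.20036162  0.17      ]
foot left/bottom [ 0.49294957 -0.16390449  0.        ] [ 0.46360439 -0.18924563  0.        ]
foot left/bottom [ 0.49089727 -0.16239827  0.01      ] [ 0.46177813 -0.18754422  0.01      ]
greenbase [ 0.597 -0.161  0.   ]
black1base [ 0.374 -0.186  0.   ]
black2base [ 0.566 -0.274  0.   ]
teal [ 0.348 -0.102  0.   ]
lemon [0.717 0.064 0.025]
shaker [ 0.701 -0.133  0.05 ]
cup [ 0.728 -0.268  0.03 ]
fork end [ 0.468 -0.331  0.   ]
```

```bash
cat >> h.py <<'E'
def target(tip,ang,lean,L=.173):
    f=np.array([np.cos(ang),np.sin(ang),0]);z=np.sin(lean)*f+np.array([0,0,-np.cos(lean)])
    y=np.cross([0,0,1],f); out=[]
    for s in(1,-1):
        yy=y*s; out.append((np.array(tip)-L*z,np.column_stack([np.cross(yy,z),yy,z])))
    return out
def rel(tip,ang,lean=np.radians(40)):
    o=get_obs();p=np.array(o["position"]);R0=R.from_quat(o["ee_rot"])
    print("t",o["time_s"],"q",np.round(o["q"],2),"tip",(p+R0.apply([0,0,.173])).round(4),"F",np.round(o["contact_force"],1))
    for tp,M in target(tip,ang,lean):
        print("shift",(R0.inv().apply(tp-p)*1000).round(1),"rv",(R0.inv()*R.from_matrix(M)).as_rotvec().round(3),"tcp",tp.round(3))
E
python3 - <<'E'
from h import *
m=np.array([.494,-.190,0]);so=np.array([.5826,.1808,0]);yy=np.array([.126,.992,0])
pre=so-.1*yy; d=pre-m; a=np.arctan2(d[1],d[0]);print("ang",a,np.degrees(a),np.linalg.norm(d)); d/=np.linalg.norm(d)
print(R.from_quat(get_obs()["ee_rot"]).as_matrix().round(3))
s=m-.075*d
rel(s+[0,0,.26],a);rel(s+[0,0,.013],a)
E
```

```text
ang 1.2979515133543555 74.36714372782268 0.2820329058815655
[[-0.91   0.415 -0.001]
 [ 0.415  0.91  -0.001]
 [ 0.    -0.001 -1.   ]]
t 0.1 q [ 1.06  0.35  1.65  0.    1.14 -0.08] tip [0.228  0.5002 0.2312] F [ 0.5 -0.7 -0.6]
shift [-557.1 -701.8   12.4] rv [-0.6   -0.514 -1.647] tcp [ 0.444 -0.369  0.393]
shift [-557.1 -701.8   12.4] rv [-0.494  0.576  1.354] tcp [ 0.444 -0.369  0.393]
t 0.1 q [ 1.06  0.35  1.65  0.    1.14 -0.08] tip [0.228  0.5002 0.2312] F [ 0.5 -0.7 -0.6]
shift [-557.1 -701.5  259.4] rv [-0.6   -0.514 -1.647] tcp [ 0.444 -0.369  0.146]
shift [-557.1 -701.5  259.4] rv [-0.494  0.576  1.354] tcp [ 0.444 -0.369  0.146]
```

```bash
python3 -m pendant '-28 -35 0 -.025 .029 .068 35; -56 -70 0 -.05 .058 .135 35; -84 -105 0 -.074 .086 .2 35; -111 -140 0 -.1 .115 .27 35; -139 -175 0 -.124 .144 .34 35; -167 -210 0 -.148 .173 .41 35; -195 -245 0 -.173 .2 .475 35; -223 -281 0 -.198 .23 .542 35'
python3 - <<'E'
from h import *
rel([.474,-.262,.26],1.298)
E
```

```text
time_s: 0.9
position: [0.3143, 0.1506, 0.4047]
ee_rot: [0.464, 0.873, 0.12, -0.09]
contact_force: [0.8, -0.1, 0.4]
opening: 0.348
gripper_force: 0.0
t 0.9 q [ 0.23 -0.04  2.14  0.35  1.05 -0.53] tip [0.3064 0.2014 0.2395] F [ 0.8 -0.1  0.4]
shift [-484.7 -175.1 -146.7] rv [-0.421 -0.359 -2.272] tcp [ 0.444 -0.369  0.393]
shift [-484.7 -175.1 -146.7] rv [-0.293  0.344  0.81 ] tcp [ 0.444 -0.369  0.393]
```

```bash
python3 -m pendant '-42 -15 -13 -.026 .03 .07 35; -84 -30 -26 -.05 .06 .14 35; -126 -46 -38 -.076 .09 .21 35; -168 -61 -51 -.1 .12 .28 35; -210 -76 -64 -.127 .15 .35 35; -252 -91 -76 -.152 .18 .42 35; -294 -106 -89 -.178 .21 .49 35; -336 -121 -102 -.203 .24 .56 35'
python3 - <<'E'
from h import *
rel([.474,-.262,.26],1.298)
E
```

```text
time_s: 1.7
position: [0.4054, -0.2099, 0.3969]
ee_rot: [0.676, 0.678, 0.231, -0.175]
contact_force: [0.9, -0.1, 0.2]
opening: 0.348
gripper_force: 0.0
t 1.7 q [-0.68  0.24  1.86  0.5   1.39 -0.86] tip [ 0.4182 -0.1147  0.253 ] F [ 0.9 -0.1  0.2]
shift [-136.4   41.2  -81.1] rv [-0.151 -0.132 -2.886] tcp [ 0.444 -0.369  0.393]
shift [-136.4   41.2  -81.1] rv [-0.091  0.104  0.248] tcp [ 0.444 -0.369  0.393]
```

```bash
python3 -m pendant '-23 7 -14 -.015 .017 .04 35; -46 14 -27 -.03 .035 .08 35; -68 21 -40 -.045 .052 .12 35; -91 28 -54 -.06 .07 .165 35; -114 34 -68 -.075 .087 .207 35; -136 41 -81 -.091 .104 .248 35; -136 41 -81 -.091 .104 .248 35; -136 41 -81 -.091 .104 .248 35'
python3 - <<'E'
from h import *
rel([.474,-.262,.05],1.298)
for n in("scene","top"):cv2.imwrite(f"pics/{n}1.png",capture(n))
a=cv2.imread("pics/scene1.png")[100:380,140:440];b=cv2.imread("pics/top1.png")[150:350,280:480]
im=np.zeros((400,800,3),np.uint8);im[:373,:400]=cv2.resize(a,(400,373));im[:,400:]=cv2.resize(b,(400,400));cv2.imwrite("pics/c1.png",im)
E
```

```text
time_s: 2.5
position: [0.4443, -0.3665, 0.3926]
ee_rot: [0.748, 0.57, 0.272, -0.207]
contact_force: [0.0, -0.5, 0.0]
opening: 0.349
gripper_force: 0.0
t 2.5 q [-0.86  0.48  1.54  0.56  1.55 -0.73] tip [ 0.4738 -0.2594  0.2599] F [ 0.  -0.5  0. ]
shift [-136.8    0.4  159.4] rv [-1.000e-03 -3.000e-03 -3.138e+00] tcp [ 0.444 -0.369  0.183]
shift [-136.8    0.4  159.4] rv [-0.002  0.001  0.003] tcp [ 0.444 -0.369  0.183]
```

View pics/c1.png

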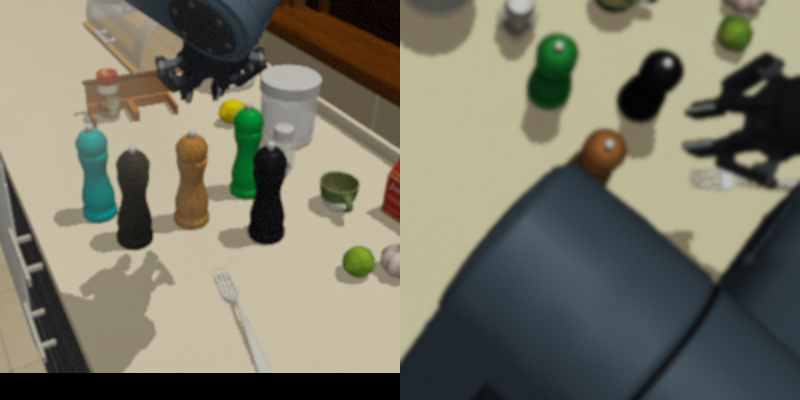

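The arm is staged behind and above the mill, and nothing has been disturbed. Next I lower the tool straight down.

```bash
python3 -m pendant '-19 0 22 0 0 0 35; -38 0 44 0 0 0 35; -57 0 66 0 0 0 35; -76 0 89 0 0 0 35; -95 0 111 0 0 0 35; -114 0 133 0 0 0 35; -137 0 159 0 0 0 35; -137 0 159 0 0 0 35'
python3 - <<'E'
from h import *
rel([.474,-.262,.013],1.298)
for n in("scene","top"):cv2.imwrite(f"pics/{n}2.png",capture(n))
a=cv2.imread("pics/scene2.png")[180:300,190:390];b=cv2.imread("pics/top2.png")[170:290,340:460]
im=np.zeros((360,800,3),np.uint8);im[:264,:440]=cv2.resize(a,(440,264));im[:,440:]=cv2.resize(b,(360,360));cv2.imwrite("pics/c2.png",im)
E
```

```text
time_s: 3.4
position: [0.4431, -0.3679, 0.1802]
ee_rot: [0.747, 0.569, 0.271, -0.209]
contact_force: [0.3, -1.0, 0.6]
opening: 0.347
gripper_force: 0.0
t 3.4 q [-0.86  0.78  1.64  0.6   1.23 -0.95] tip [ 0.4721 -0.2604  0.0479] F [ 0.3 -1.   0.6]
shift [-23.    1.3  26. ] rv [ 2.00e-03 -1.00e-02 -3.14e+00] tcp [ 0.444 -0.369  0.146]
shift [-23.    1.3  26. ] rv [-0.006 -0.002  0.001] tcp [ 0.444 -0.369  0.146]
```

View pics/c2.png

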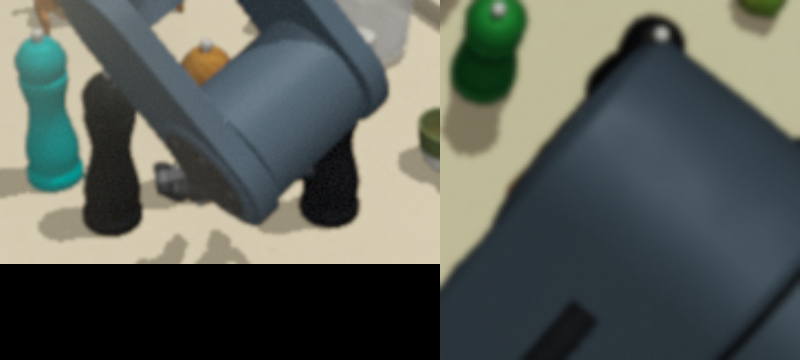

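The forearm hides the mill, and the wrist housing comes close to the right-hand black mill. I'll cut the lean to 32° to raise the wrist before pushing.

Run:
```python
from h import *
for z in(.2,.3):print(z,ray("top",(361.7,233),z),ray("top",(413,187),z))
print("black2 knob",ray("top",(413,180),.16))
rel([.472,-.266,.012],1.298,np.radians(32))
```

```text
0.2 [ 0.46438674 -0.13622357  0.2       ] [ 0.55295024 -0.26505462  0.2       ]
0.3 [ 0.4427272 -0.1209389  0.3      ] [ 0.52322688 -0.23803971  0.3       ]
black2 knob [ 0.58148043 -0.27897713  0.16      ]
t 3.5 q [-0.86  0.77  1.64  0.6   1.23 -0.94] tip [ 0.4737 -0.2621  0.0515] F [ 0.7 -0.7  0.8]
shift [-4.7 -0.9 29.2] rv [ 2.17e-01 -3.00e-03 -3.13e+00] tcp [ 0.447 -0.354  0.159]
shift [-4.7 -0.9 29.2] rv [-0.002 -0.139  0.004] tcp [ 0.447 -0.354  0.159]
```

```bash
python3 -m pendant '0 0 2 0 -.05 0 35; -1 0 4 0 -.1 0 35; -2 0 8 0 -.139 0 35; -3 0 13 0 -.139 0 35; -4 0 18 0 -.139 0 35; -5 -1 23 0 -.139 0 35; -5 -1 29 0 -.139 0 35; -5 -1 29 0 -.139 0 35'
python3 - <<'E'
from h import *
rel([.472,-.266,.012],1.298,np.radians(32))
im=capture("scene")
cv2.imwrite("pics/c3.png",cv2.resize(im[170:320,180:400],None,fx=3,fy=3,interpolation=cv2.INTER_CUBIC))
E
```

```text
time_s: 4.3
position: [0.4468, -0.3544, 0.1572]
ee_rot: [0.765, 0.583, 0.219, -0.167]
contact_force: [-0.1, 0.2, 0.0]
opening: 0.347
gripper_force: 0.0
t 4.3 q [-0.83  0.79  1.67  0.54  1.06 -0.92] tip [ 0.4712 -0.266   0.0105] F [-0.1  0.2  0. ]
shift [ 1.   0.4 -1.1] rv [ 0.000e+00 -3.000e-03 -3.138e+00] tcp [ 0.447 -0.354  0.159]
shift [ 1.   0.4 -1.1] rv [-0.002 -0.     0.004] tcp [ 0.447 -0.354  0.159]
```

View pics/c3.png

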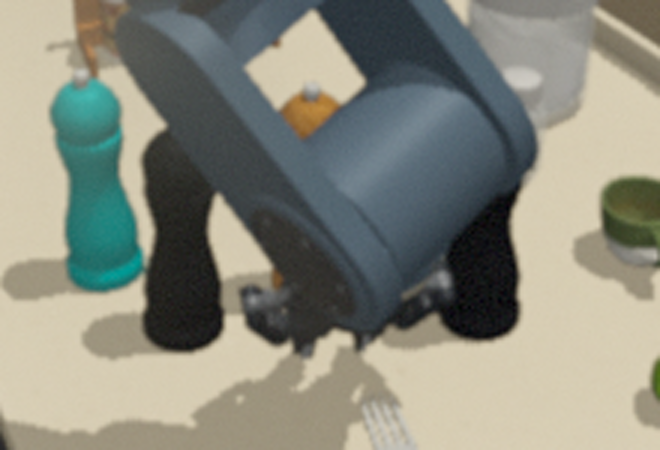

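The fingertips show at about scene (282,287) and (301,286), just above the worktop. They straddle the line to the mill, which is partly hidden. I start the forward approach now, where 100 mm forward is about (85,0,53) in tool axes.

```bash
python3 -m pendant '6 0 3.7 0 0 0 35; 12 0 7.4 0 0 0 35; 18 0 11 0 0 0 35; 24 0 15 0 0 0 35; 27 0 17 0 0 0 35; 30.5 0 19 0 0 0 35; 34 0 21 0 0 0 35; 37 0 23 0 0 0 35'
python3 - <<'E'
from h import *
print(ray("scene",(281.7,287),.005),ray("scene",(300.7,286),.005))
rel([.472,-.266,.012],1.298,np.radians(32))
E
```

```text
time_s: 5.15
position: [0.4586, -0.3128, 0.158]
ee_rot: [0.765, 0.583, 0.219, -0.166]
contact_force: [-0.1, -0.7, -0.7]
opening: 0.351
gripper_force: 0.0
[ 0.45606637 -0.26072884  0.005     ] [ 0.49189085 -0.27516167  0.005     ]
t 5.15 q [-0.76  0.77  1.72  0.58  1.02 -0.9 ] tip [ 0.4831 -0.2246  0.0112] F [-0.1 -0.7 -0.7]
shift [-36.1   0.2 -23.4] rv [-1.000e-03 -1.000e-03 -3.138e+00] tcp [ 0.447 -0.354  0.159]
shift [-36.1   0.2 -23.4] rv [-0.001  0.001  0.004] tcp [ 0.447 -0.354  0.159]
```

```bash
python3 -m pendant '4 0 2.5 0 0 0 35; 8 0 5 0 0 0 35; 12.5 0 8 0 0 0 35; 17 0 10.5 0 0 0 35; 21.5 0 13.5 0 0 0 35; 26 0 16.2 0 0 0 35; 31 0 19.4 0 0 0 35; 36 0 22.5 0 0 0 35'
python3 - <<'E'
from h import *
rel([.472,-.266,.012],1.298,np.radians(32))
s,t=capture("scene"),capture("top")
im=np.zeros((420,800,3),np.uint8);im[:,:400]=cv2.resize(s[130:298,190:350],(400,420));im[:,400:]=cv2.resize(t[150:318,290:450],(400,420));cv2.imwrite("pics/c4.png",im)
E
```

```text
time_s: 5.95
position: [0.4699, -0.2716, 0.1579]
ee_rot: [0.765, 0.583, 0.219, -0.166]
contact_force: [-1.0, -1.2, -0.3]
opening: 0.35
gripper_force: 0.7
t 5.95 q [-0.69  0.75  1.77  0.62  0.97 -0.87] tip [ 0.4944 -0.1834  0.0111] F [-1.  -1.2 -0.3]
shift [-72.3   0.2 -46.1] rv [-1.000e-03 -1.000e-03 -3.138e+00] tcp [ 0.447 -0.354  0.159]
shift [-72.3   0.2 -46.1] rv [-0.001  0.001  0.004] tcp [ 0.447 -0.354  0.159]
```

View pics/c4.png

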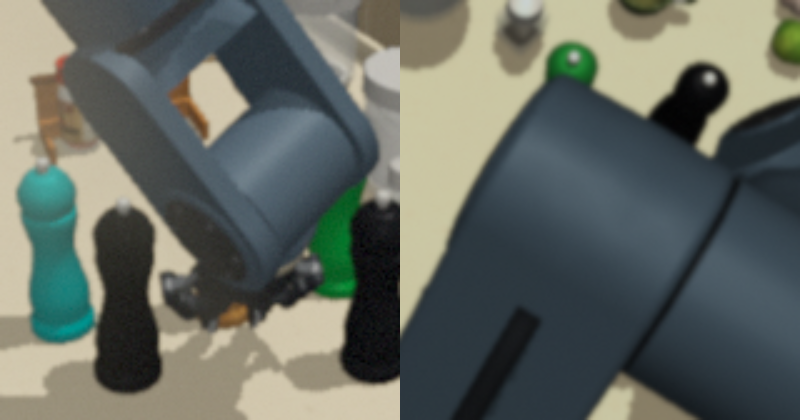

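Contact is made: the mill's foot shows between the fingertips at crop (232,315), still upright. The green mill is close on the right, so I steer slightly left, at a heading of about 88°. The fork between the fingers keeps the mill nested.

```bash
python3 -m pendant '5.8 -1.7 3.6 0 0 0 35; 11.5 -3.4 7.2 0 0 0 35; 17 -5 10.8 0 0 0 35; 23 -6.7 14.4 0 0 0 35; 29 -8.4 18 0 0 0 35; 34.5 -10 21.6 0 0 0 35; 40 -11.8 25.2 0 0 0 35; 46 -13.5 28.8 0 0 0 35' && python3 -m pendant '5.8 -1.7 3.6 0 0 0 35; 11.5 -3.4 7.2 0 0 0 35; 17 -5 10.8 0 0 0 35; 23 -6.7 14.4 0 0 0 35; 29 -8.4 18 0 0 0 35; 34.5 -10 21.6 0 0 0 35; 34.5 -10 21.6 0 0 0 35; 34.5 -10 21.6 0 0 0 35'
python3 - <<'E'
from h import *
rel([.472,-.266,.012],1.298,np.radians(32))
s,t=capture("scene"),capture("top")
im=np.zeros((420,800,3),np.uint8);im[:,:400]=cv2.resize(s[130:298,190:350],(400,420));im[:,400:]=cv2.resize(t[130:298,220:380],(400,420));cv2.imwrite("pics/c5.png",im)
E
```

```text
time_s: 6.85
position: [0.4711, -0.2156, 0.1577]
ee_rot: [0.765, 0.583, 0.219, -0.166]
contact_force: [0.2, -1.6, 0.6]
opening: 0.35
gripper_force: 0.8
time_s: 7.65
position: [0.4723, -0.1741, 0.1577]
ee_rot: [0.765, 0.583, 0.219, -0.166]
contact_force: [0.2, -0.2, -0.1]
opening: 0.352
gripper_force: 0.0
t 7.65 q [-0.54  0.7   1.89  0.74  0.86 -0.85] tip [ 0.4968 -0.0859  0.0109] F [ 0.2 -0.2 -0.1]
shift [-152.5   23.7  -96.3] rv [-1.000e-03 -2.000e-03 -3.137e+00] tcp [ 0.447 -0.354  0.159]
shift [-152.5   23.7  -96.3] rv [-0.001  0.001  0.004] tcp [ 0.447 -0.354  0.159]
```

View pics/c5.png

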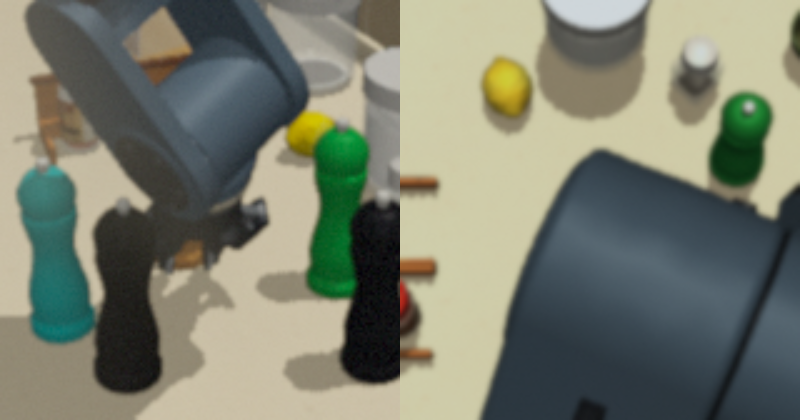

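The mill is still upright and nested between the tips at crop (185,250), with the green mill clear. Carrying on toward the stall mouth.

```bash
python3 -m pendant '6 0 3.7 0 0 0 35; 12 0 7.4 0 0 0 35; 18 0 11.1 0 0 0 35; 24 0 14.8 0 0 0 35; 30 0 18.5 0 0 0 35; 36 0 22.2 0 0 0 35; 42 0 26 0 0 0 35; 47.5 0 29.7 0 0 0 35'
python3 - <<'E'
from h import *
o=get_obs();p=np.array(o["position"]);R0=R.from_quat(o["ee_rot"]);tip=p+R0.apply([0,0,.173]);f=np.array([np.cos(1.298),np.sin(1.298),0]);r=np.array([f[1],-f[0],0])
mill=tip+.033*f;mill[2]=0
so=np.array([.5826,.1808,0]);yy=np.array([.126,.992,0]);pre=so-.075*yy
d=pre-mill;print(tip,mill,"to pre: fwd,right",d@f*1000,d@r*1000)
d=so-pre;print("pre->home",d@f*1000,d@r*1000)
E
```

```text
time_s: 8.55
position: [0.4874, -0.1197, 0.1577]
ee_rot: [0.765, 0.583, 0.219, -0.166]
contact_force: [-0.7, -1.3, 0.3]
opening: 0.349
gripper_force: 0.6
[ 0.5119213  -0.03143821  0.01088023] [5.20812334e-01 3.41491822e-04 0.00000000e+00] to pre: fwd,right 116.23769541150354 21.82742845727149
pre->home 74.19485193080521 -10.944699491803714
```

```bash
python3 -m pendant '6 1.4 3.7 0 0 0 35; 12 2.8 7.4 0 0 0 35; 18 4.2 11.1 0 0 0 35; 24 5.6 14.8 0 0 0 35; 30 7 18.5 0 0 0 35; 36 8.4 22.2 0 0 0 35; 42 9.8 26 0 0 0 35; 47.5 11 29.7 0 0 0 35' && python3 -m pendant '6 1.4 3.7 0 0 0 35; 12 2.8 7.4 0 0 0 35; 18 4.2 11.1 0 0 0 35; 24 5.6 14.8 0 0 0 35; 30 7 18.5 0 0 0 35; 36 8.4 22.2 0 0 0 35; 42 9.8 26 0 0 0 35; 45 11 28 0 0 0 35'
python3 - <<'E'
from h import *
rel([.472,-.266,.012],1.298,np.radians(32))
s,t=capture("scene"),capture("top")
im=np.zeros((420,800,3),np.uint8);im[:,:400]=cv2.resize(s[110:278,190:350],(400,420));im[:,400:]=cv2.resize(t[130:298,180:340],(400,420));cv2.imwrite("pics/c6.png",im)
E
```

```text
time_s: 9.35
position: [0.513, -0.0687, 0.1576]
ee_rot: [0.765, 0.583, 0.219, -0.166]
contact_force: [0.0, -0.8, 0.4]
opening: 0.353
gripper_force: 0.6
time_s: 10.15
position: [0.5377, -0.0204, 0.1577]
ee_rot: [0.765, 0.583, 0.219, -0.166]
contact_force: [-0.4, -1.2, 0.9]
opening: 0.354
gripper_force: 0.6
t 10.15 q [-0.22  0.72  1.84  0.88  0.76 -0.66] tip [0.5622 0.0679 0.0109] F [-0.4 -1.2  0.9]
shift [-292.9    1.5 -184. ] rv [-1.000e-03 -2.000e-03 -3.137e+00] tcp [ 0.447 -0.354  0.159]
shift [-292.9    1.5 -184. ] rv [-0.001  0.001  0.004] tcp [ 0.447 -0.354  0.159]
```

View pics/c6.png

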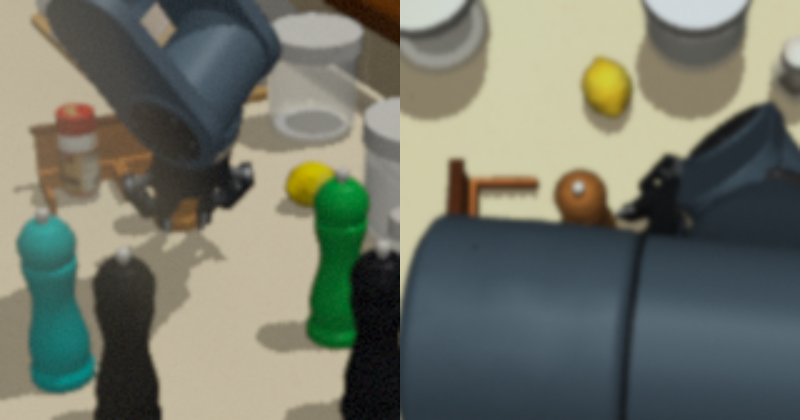

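Top view: the mill's pin is at about px (251,205), upright just in front of the empty stall, whose upper wall ends at (235,203). The lemon and jar haven't moved.

Run:
```python
from h import *
o=get_obs();p=np.array(o["position"]);R0=R.from_quat(o["ee_rot"]);tip=p+R0.apply([0,0,.173]);f=np.array([np.cos(1.298),np.sin(1.298),0]);r=np.array([f[1],-f[0],0])
so=np.array([.5826,.1808,0]);yy=np.array([.126,.992,0]);xx=np.array([.992,-.126,0])
a=tip+.033*f;b=ray("top",(251.2,205.2),.17)+[.004,.005,0]
for m in(a,b):
    m[2]=0;d=m-so;print(m,"stall x,y mm",d@xx*1000,d@yy*1000,"fwd,right to home",-d@f*1000,-d@r*1000)
```

```text
[0.57099868 0.09946691 0.        ] stall x,y mm -1.2605389539640017 -82.14419161908559 fwd,right to home 81.45118512714224 -10.740884336068946
[0.56997421 0.10048286 0.        ] stall x,y mm -2.404826455543423 -81.26545637754812 fwd,right to home 80.74882634167858 -9.480572252044684
```

Both estimates agree. I yaw the tool about 8.5° left around the mill to line up with the stall while pushing 50 mm further.

```bash
python3 -m pendant '5.5 1.5 3.4 .01 0 -.016 35; 11 3 6.8 .02 0 -.032 35; 16.5 4.5 10.2 .03 0 -.047 35; 22 6 13.6 .04 0 -.063 35; 27.5 7.5 17 .05 0 -.079 35; 33 9 20.4 .06 0 -.095 35; 38 10.5 23.8 .07 0 -.11 35; 43.5 12 27.2 .079 0 -.126 35'
python3 - <<'E'
from h import *
o=get_obs();p=np.array(o["position"]);R0=R.from_quat(o["ee_rot"]);tip=p+R0.apply([0,0,.173]);z=R0.as_matrix()[:,2];f=np.array([z[0],z[1],0]);f/=np.linalg.norm(f);r=np.array([f[1],-f[0],0])
so=np.array([.5826,.1808,0]);yy=np.array([.126,.992,0]);xx=np.array([.992,-.126,0])
m=tip+.033*f;m[2]=0;d=m-so;print(tip,"ang",np.degrees(np.arctan2(f[1],f[0])),np.degrees(np.arccos(-z[2])),"stall",d@xx*1000,d@yy*1000,"to home",-d@f*1000,-d@r*1000)
cv2.imwrite("pics/c7.png",np.hstack([cv2.resize(capture("scene")[110:278,190:350],(400,420)),cv2.resize(capture("top")[130:298,180:340],(400,420))]))
E
```

```text
time_s: 11.05
position: [0.5629, 0.0257, 0.1576]
ee_rot: [0.719, 0.638, 0.206, -0.182]
contact_force: [-0.1, -2.5, 0.7]
opening: 0.346
gripper_force: 0.7
[0.57383985 0.11657557 0.01081514] ang 83.11489609530976 31.945520742706343 stall -0.8014537137248688 -31.816031001367893 to home 31.81143294742506 0.9978318208977914
```

View pics/c7.png

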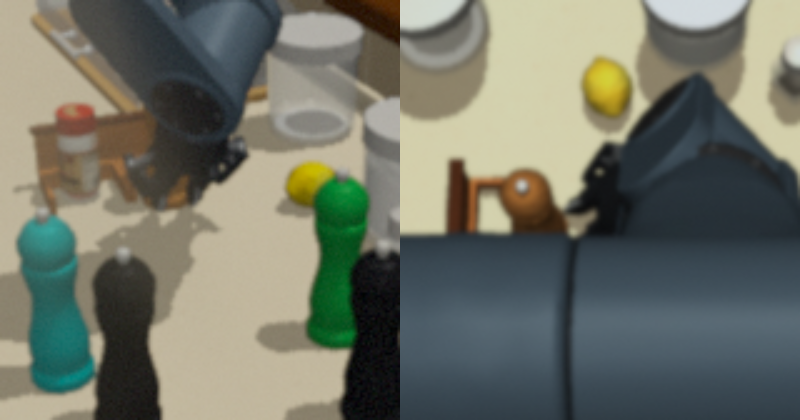

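The mill is upright and entering the stall, centred, with about 32 mm to go. Now slow pushes, watching the force.

```bash
python3 -m pendant '2.5 0 1.6 0 0 0 35; 5.1 0 3.2 0 0 0 35; 7.6 0 4.8 0 0 0 35; 10.2 0 6.4 0 0 0 35; 12.7 0 8 0 0 0 35; 15.3 0 9.6 0 0 0 35; 17.8 0 11.1 0 0 0 35; 20.4 0 12.7 0 0 0 35' && python3 -m pendant '.5 0 .3 0 0 0 35; 1 0 .6 0 0 0 35; 1.5 0 .9 0 0 0 35; 2 0 1.2 0 0 0 35; 2.5 0 1.5 0 0 0 35; 3 0 1.9 0 0 0 35; 3.4 0 2.1 0 0 0 35; 3.4 0 2.1 0 0 0 35'; python3 -c "
from h import *
im=capture('top');cv2.imwrite('pics/t8.png',im)
h=cv2.cvtColor(im,cv2.COLOR_BGR2HSV);g=im.max(2).astype(int)-im.min(2)
m=((g<40)&(im.min(2)>120)).astype(np.uint8);m[:195]=0;m[225:]=0;m[:,:205]=0;m[:,250:]=0
print(cv2.connectedComponentsWithStats(m)[2:])"
```

```text
time_s: 11.95
position: [0.5655, 0.0493, 0.1577]
ee_rot: [0.719, 0.638, 0.206, -0.182]
contact_force: [-0.4, -0.8, 0.1]
opening: 0.351
gripper_force: 0.8
time_s: 12.75
position: [0.566, 0.0531, 0.1577]
ee_rot: [0.719, 0.638, 0.206, -0.182]
contact_force: [-0.4, -0.6, 0.5]
opening: 0.351
gripper_force: 0.7
(array([[     0,      0,    560,    420, 234979],
       [   206,    195,     39,     18,    190],
       [   215,    202,      5,      5,     16],
       [   211,    221,      3,      4,      9],
       [   237,    222,      3,      3,      6]], dtype=int32), array([[279.54778938, 209.50707084],
       [230.18421053, 200.17368421],
       [216.6875    , 203.875     ],
       [212.11111111, 222.88888889],
       [238.16666667, 222.83333333]]))
```

```bash
python3 -m pendant '.4 0 .3 0 0 0 35; .8 0 .5 0 0 0 35; 1.2 0 .8 0 0 0 35; 1.7 0 1.1 0 0 0 35; 2.1 0 1.3 0 0 0 35; 2.5 0 1.6 0 0 0 35; 2.5 0 1.6 0 0 0 35; 2.5 0 1.6 0 0 0 35'
python3 - <<'E'
from h import *
so=np.array([.5826,.1808,0]);yy=np.array([.126,.992,0]);xx=np.array([.992,-.126,0])
d=ray("top",(216.7,203.9),.17)+[.004,.005,0]-so;print("before this move",d@xx*1000,d@yy*1000)
E
```

```text
time_s: 13.6
position: [0.5664, 0.056, 0.1576]
ee_rot: [0.719, 0.638, 0.206, -0.182]
contact_force: [0.7, -1.1, -0.5]
opening: 0.351
gripper_force: 0.6
before this move 0.7752408481971693 -3.4319932440579546
```

```bash
python3 -m pendant '.4 0 .3 0 0 0 35; .8 0 .5 0 0 0 35; 1.2 0 .8 0 0 0 35; 1.7 0 1.1 0 0 0 35; 1.7 0 1.1 0 0 0 35; 1.7 0 1.1 0 0 0 35; 1.7 0 1.1 0 0 0 35; 1.7 0 1.1 0 0 0 35'
```

```text
time_s: 14.4
position: [0.5666, 0.058, 0.1576]
ee_rot: [0.719, 0.638, 0.206, -0.182]
contact_force: [-0.2, -1.6, 0.5]
opening: 0.348
gripper_force: 0.5
```

```bash
python3 -m pendant '.4 0 .3 0 0 0 35; .8 0 .5 0 0 0 35; 1.2 0 .8 0 0 0 35; 1.7 0 1.1 0 0 0 35; 1.7 0 1.1 0 0 0 35; 1.7 0 1.1 0 0 0 35; 1.7 0 1.1 0 0 0 35; 1.7 0 1.1 0 0 0 35'
```

```text
time_s: 15.2
position: [0.5668, 0.06, 0.1575]
ee_rot: [0.719, 0.638, 0.206, -0.182]
contact_force: [0.4, -1.1, 0.4]
opening: 0.347
gripper_force: 0.5
```

```bash
python3 -c "
from h import *
im=capture('top')
g=im.max(2).astype(int)-im.min(2)
m=((g<40)&(im.min(2)>120)).astype(np.uint8);m[:195]=0;m[225:]=0;m[:,:205]=0;m[:,250:]=0
s=cv2.connectedComponentsWithStats(m);print(s[2][1:],s[3][1:])
so=np.array([.5826,.1808,0]);yy=np.array([.126,.992,0]);xx=np.array([.992,-.126,0])
for c in s[3][1:]:
  d=ray('top',c,.17)+[.004,.005,0]-so;print(c,d@xx*1000,d@yy*1000)"
```

```text
[[206 195  36  19 167]
 [212 202   5   5  15]
 [235 222   3   2   5]] [[228.50898204 199.96407186]
 [214.2        203.8       ]
 [235.8        222.4       ]]
[228.50898204 199.96407186] 9.989188694905017 -29.746008625270346
[214.2 203.8] 1.0195547010264923 2.215068603708085
[235.8 222.4] -42.30733054505887 -47.77946309891599
```

```bash
python3 -m pendant '.4 0 .3 0 0 0 35; .8 0 .5 0 0 0 35; 1.2 0 .8 0 0 0 35; 1.7 0 1.1 0 0 0 35; 1.7 0 1.1 0 0 0 35; 1.7 0 1.1 0 0 0 35; 1.7 0 1.1 0 0 0 35; 1.7 0 1.1 0 0 0 35'
```

```text
time_s: 16.05
position: [0.5671, 0.062, 0.1575]
ee_rot: [0.719, 0.638, 0.206, -0.182]
contact_force: [-0.8, -2.5, -0.1]
opening: 0.35
gripper_force: 1.0
```

```bash
python3 -m pendant '.3 0 .2 0 0 0 35; .6 0 .4 0 0 0 35; .9 0 .6 0 0 0 35; .9 0 .6 0 0 0 35; .9 0 .6 0 0 0 35; .9 0 .6 0 0 0 35; .9 0 .6 0 0 0 35; .9 0 .6 0 0 0 35'
```

```text
time_s: 16.85
position: [0.5672, 0.0626, 0.1576]
ee_rot: [0.719, 0.638, 0.206, -0.182]
contact_force: [-1.9, -7.6, 2.3]
opening: 0.354
gripper_force: 3.5
```

The push force rose to 7.6 N, so the mill is against the back wall. I back straight off and check the mill's position.

```bash
python3 -m pendant '-2 0 -1.3 0 0 0 35; -5 0 -3.1 0 0 0 35; -10 0 -6.2 0 0 0 35; -17 0 -10.6 0 0 0 35; -25 0 -15.6 0 0 0 35; -34 0 -21 0 0 0 35; -42 0 -26 0 0 0 35; -51 0 -32 0 0 0 35'
python3 -c "
from h import *
im=capture('top');sc=capture('scene');cv2.imwrite('pics/t9.png',im);cv2.imwrite('pics/s9.png',sc)
g=im.max(2).astype(int)-im.min(2)
m=((g<40)&(im.min(2)>120)).astype(np.uint8);m[:195]=0;m[225:]=0;m[:,:205]=0;m[:,250:]=0
s=cv2.connectedComponentsWithStats(m)
so=np.array([.5826,.1808,0]);yy=np.array([.126,.992,0]);xx=np.array([.992,-.126,0])
for c in s[3][1:]:
  d=ray('top',c,.17)+[.004,.005,0]-so;print(c,d@xx*1000,d@yy*1000)
t0=cv2.imread('pics/top0.png')
def cen(a,lo,hi,b):
  k=cv2.inRange(cv2.cvtColor(a,cv2.COLOR_BGR2HSV),lo,hi)[b[1]:b[3],b[0]:b[2]];M=cv2.moments(k,True);return M['m00'],M['m10']/max(M['m00'],1),M['m01']/max(M['m00'],1)
for a in(t0,im):print('lemon',cen(a,(22,120,80),(35,255,255),(240,145,285,185)))
s0=cv2.imread('pics/scene0.png')
for a in(s0,sc):print('jar',cen(a,(0,120,80),(6,255,255),(205,145,235,170)),'green',cen(a,(45,100,30),(75,255,255),(305,175,345,255)),'teal',cen(a,(80,100,30),(95,255,255),(190,190,235,270)))
"
```

```text
time_s: 17.65
position: [0.5599, 0.0024, 0.1577]
ee_rot: [0.719, 0.638, 0.206, -0.182]
contact_force: [-0.5, -0.3, -0.5]
opening: 0.347
gripper_force: 0.0
[237.430839   205.41950113] -2.8674720919792303 -50.27177473228582
[213.5        203.71428571] 1.2235030537123606 3.801981286039447
lemon (347.0, 22.394812680115272, 19.556195965417867)
lemon (349.0, 22.2865329512894, 19.75358166189112)
jar (29.0, 16.551724137931036, 10.068965517241379) green (1172.0, 19.563139931740615, 39.12627986348123) teal (1314.0, 21.639269406392692, 43.37823439878235)
jar (39.0, 15.615384615384615, 10.41025641025641) green (1172.0, 19.610068259385667, 39.169795221843) teal (1363.0, 21.564930300807042, 43.18855465884079)
```

```bash
python3 -c "
from workcell import *
print(finish_job())"
```

```text
the job is handed in; nothing more can be done
None
```

The pepper mill was pushed into the empty stall until the force rose at the back wall (7.6 N), and the job is handed in: the last image puts it about 1 mm off centre and 4 mm past the stall origin, and it stood upright in every picture I viewed, the last one taken as it entered the stall; the lemon and look-alikes I re-measured had not moved and the jar's cap was within about a pixel, but I did not re-measure the cup or shaker, and no verdict was returned.

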